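# Lock the sippy cup's twist cap in the tilt-out toy bin

## Task

The sippy cup leaning in the open bin of the toy box has its spouted twist cap on, but not locked. Press the cap in, feel for the slot while turning it clockwise, and twist it a quarter turn to its stop so that it clicks locked, then let go. Leave the other toys and tableware where they are.

Things in the scene. Friction and masses are not known exactly. Their poses are not given: they have to be found in the camera images.
- spout (a point): Grip point on the cap, on the cup's axis. The cap is an off-white ribbed ring, 64 mm across, 25 mm high; on its outer face stands a flat spout, 46 mm long, 16 mm thick, 34 mm high. The point is 22 mm above that face, 12 mm below the spout's end. z: along the axis, outwards (up and robotward, 30 degrees from vertical); x: along the 46 mm; y: across the 16 mm (grasp across y).
- ring_face (a point): Centre of the cap ring's flat outer face, where the spout's foot stands; same axes as the spout. Beside the spout, above this face, 40 mm are free all round. Turning the cap to its lock can take up to about 3 rad in all; the spout may be let go and regrasped (a half turn looks the same): half-way along the track the cap stays where it is left.
- press (a joint): How far the cap is pushed in along the axis, m: 0 up (at the start), 0.0145 bottom. Spring back outwards: 1.8 N + 600 N/m. A hidden lug stops on the cup's rim at 0.002 to 0.003 (to 0.005 at the slot's edge); over the entry slot it goes to the bottom. To turn along the track hold it at least 0.0125 in; let go there it rests at about 0.0105. Locked, it has sprung up into the end notch and rests at about 0.0065.
- twist (a joint): Turn of the cap, rad, growing clockwise looking onto the spout; starts at -0.4 to 0.2, friction 0.03 N m. The entry slot is unseen and unread: its middle is at 0.4 to 0.95, and the lug enters within 0.14 of it. The track runs clockwise to a hard stop 1.64 past the middle; the locking notch is the last 0.15 before the stop. Unpressed, the cap can pass the slot and meet a wall 1.3 on.
- cup: Hard off-white cup, 66 mm across, 130 mm tall, held fast in one of the bin's two places, leaning 30 degrees robotward. Its frame is upright: z up, x level, from the front of the toy box to its back; the origin is on the bin's hinge line under the cup; the spout point, cap up, is at x -47 mm, z +181 mm from it.
- pot: Snack pot of the same off-white material in the bin's other place, 170 mm beside the cup: a 74 mm round flat lid, no spout. Fixed; not to be handled.
- toybox: Blue plastic toy box, fixed: 200 mm deep (x), 400 mm wide (y), 140 mm high, open top with toys up to 150 mm. Origin on the table under the middle of its front face, x pointing to its back. Its tilt-out front bin (360 mm wide) stands open, leaning 30 degrees out of the front, hinged 40 mm in front of the origin at 35 mm height; the bin's front edge is at about 120 mm height.
- stacker: Bystander: wooden stacking ring toy, base 110 mm across, post 115 mm high with three rings; origin at the centre of its underside
- long_block: Bystander: plain plastic block 30 x 90 x 30 mm; origin at the centre of its underside
- arch_block: Bystander: plastic arch block 30 x 80 x 55 mm; origin at the centre of its underside
- round_block: Bystander: plastic cylinder block, 36 mm across, 35 mm high; origin at the centre of its underside
- flat_block: Bystander: flat plastic block 60 x 60 x 18 mm; origin at the centre of its underside
- bowl: Bystander: small wooden bowl, 120 mm across, 45 mm high; origin at the centre of its underside
- spoon: Bystander: small wooden spoon 140 mm long, lying; origin at the centre of its underside

How it is judged:
By the outcome, as a careful person would: the job done as asked, in the order asked, and still so for the second after the job is handed in, with the robot touching nothing.
It also fails if it takes over 51 s, if anything falls off the work surface, if the arm or the gripper's body presses on something with over 40 N, if the wrist force passes 120 N, or if a joint passes its speed limit or range.

## Robot

A 7-joint arm with a two-finger parallel gripper is mounted at the origin on the work surface. World frame = base frame: x ahead of the robot, y to its left, z up, the work surface at z = 0. Lengths are in m, angles in degrees, forces in N, time in s.
With the tool pointing down it reaches from about 0.425 to 0.875 m from the base axis. Payload 8.4 kg.
Tool frame: the origin (TCP) lies midway between the tips of the shut fingers; the grasp point (between the pads) lies 19 mm behind it; z points along the fingers, y is the direction in which the jaws open and shut (so a half turn about z gives the same grasp; the last joint's range is limited). The gripper opens to 85 mm and grips with 20 to 120 N. Pads are 22 mm wide; open, the fingers measure 114 mm over their backs; the gripper's body (76 mm by 85 mm) begins 54 mm behind the grasp point. The pads swing forward as they close: fully open they stand 13 mm farther back than shut.
Start: joints at [-5.684, 19.091, 2.286, 83.961, -0.768, 76.965, -3.352], TCP at [0.65, -0, 0.231] pointing down, gripper open.
Joint ranges: [-147.57, 147.57], [-21.85, 119.76], [-74.77, 79.35], [14.55, 137.4], [-85.83, 265.84], [4.83, 119.75], [-152.11, 152.11]. Speed limits (degrees/s): [127.2, 127.2, 159.86, 159.86, 180, 180, 180].

## Interface

Orientations are given as a 3x3 rotation matrix whose columns are the frame's x, y, z axes.
In Python, from station import monitor, get_image, camera_model, workorder, silhouettes, place_of gives the robot as it stands.
- The arm moves only by the shell command python3 -m pendant 'ROWS' [FORCE]. ROWS is JSON, one flat list of numbers, 7 for each row, row after row: the shift along the tool's x, y, z normalised to -1 to 1, where 1 is 0.02 m, then the turn, a rotation vector about the tool's x, y, z normalised to -1 to 1, where 1 is 0.1 rad, then the gripper command: -1 is shut, 1 is fully open, values between are in proportion. In form: [tx, ty, tz, wx, wy, wz, jaw, tx, ty, tz, wx, wy, wz, jaw, ...]. A call has 1 to 8 rows; each row shifts and turns the commanded pose from where the row before left it, along the tool's axes as they then stand; what a row does not reach is not made up. A row lasts 1/8 s, in which the tool goes at most 62.5 mm and 10.7 degrees, less where a joint would pass 70% of its speed; a pose out of reach is approached as far as the arm can. A call with a number of a shift or a turn outside -1 to 1 is refused whole. A call with a gripper value outside its range is refused whole. The fingers move at their own pace and stop on an object; FORCE is the grip in N (left out, the last holds). Time passes only in rows, so rows that do not move let the fingers close. It gives the time, the measured TCP pose, the force and the opening at its end, in the units of the state.
- monitor.read_state(): the state, without advancing time (a new reading comes with each control period).
- get_image(name): name is "scene" or "side" or "wrist"; returns the picture (480x640x3 uint8, red, green, blue); there is no depth.
- camera_model(name): a dict with "fx", "fy", "cx", "cy" (pixels), "distortion" ([k1, k2, p1, p2, k3] as OpenCV has them; the pictures are not rectified), "R" (3x3) and "t" (3): a world point X has camera coordinates R X + t. Camera axes: x right, y down, z forward; pixel columns grow to the right and rows downward; lengths in m; the calibration is good to about 2 mm. A picture is of the moment at which its call begins: read the wrist's pose just before it. camera_model takes no time and is no camera call; for the wrist camera it gives the pose at the moment of the call.
- workorder.finish_job(): hands the job in, once; it reports no verdict.
Trained networks look in the newest picture that a camera, given by its name, has taken for a name from the list of things; names that differ only in an ending like _2 or _b are one class to them, and where a whole thing is asked for, a point or a joint stands for the part that bears it (a point fixed in the world has none). Each returns a list of dicts, best first, with "conf" (0 to 1); they miss things now and then, are a little off and sometimes report something else, mostly with a low value. They report only what shows in the picture. A call takes as long as a camera call.
- silhouettes(camera, name): "region" (480x640 bool, what is visible of it) and "location" ([column, row] in pixels, amid what is visible of it).
- place_of(camera, name): "location" ([column, row] in pixels: a listed point, or the origin of a listed thing).
The state is a dict: "time": time; "joint_positions": joint angles; "joint_vel": joint speeds; "effort": joint torques, N m; "tcp_pos": TCP position; "orientation": TCP orientation; "force": force on the tool from outside, world axes, zero at the start; "ft_torque": the same for the moment, N m; "gripper_width": finger opening in m.
Only numpy, scipy, OpenCV 4.12 (cv2) and the standard library are available. Lean on these libraries where they do the work, as an engineer would, in place of code of your own. Each camera call takes 0.05 s, during which the arm holds its last target.

## Working session

There is one attempt and no reset: what is moved stays moved. The work goes in short steps, Python scripts to look and compute and a shell command to move; the robot and the scene stay as the last step left them, time stands still between calls to the robot, and variables do not carry over. Pictures are saved under pics/ and viewed, and the job is handed in when it is done.

```bash
ls; mkdir -p pics
python3 - <<'E'
from station import *
import cv2,numpy as np
for n in ["scene","side","wrist"]:
    im=get_image(n); cv2.imwrite(f"pics/a_{n}.png",im[:,:,::-1])
    c=camera_model(n); print(n,{k:np.round(v,4).tolist() for k,v in c.items()})
    for t in ["spout","ring_face","cup","pot","toybox"]:
        print(t,[(np.round(d["location"],1).tolist(),round(d["conf"],2)) for d in place_of(n,t)][:3])
print(monitor.read_state())
E
```

```text
pics
scene {'fx': 459.9973, 'fy': 459.9973, 'cx': 321.2776, 'cy': 242.11, 'distortion': [0.0194, 0.0, 0.0, 0.0, 0.0], 'R': [[-0.8819, 0.4715, -0.0044], [0.259, 0.4765, -0.8401], [-0.394, -0.742, -0.5424]], 't': [0.4957, -0.0342, 1.6219]}
spout [([315.4, 223.7], 0.71), ([311.2, 231.6], 0.42)]
ring_face [([309.5, 237.2], 0.91)]
cup []
pot [([317.7, 319.0], 0.92)]
toybox [([294.9, 316.3], 0.77)]
side {'fx': 435.5254, 'fy': 435.5254, 'cx': 317.0709, 'cy': 230.3252, 'distortion': [-0.0474, 0.0, 0.0, 0.0, 0.0], 'R': [[0.7303, -0.6831, 0.0084], [-0.4551, -0.4957, -0.7397], [0.5094, 0.5364, -0.6729]], 't': [-0.3924, 0.3485, 1.0905]}
spout [([324.1, 195.5], 0.88)]
ring_face [([326.2, 199.1], 0.71)]
cup [([335.1, 231.4], 0.68)]
pot [([306.5, 206.0], 0.96)]
toybox [([329.7, 221.1], 0.64)]
wrist {'fx': 355.7006, 'fy': 355.7006, 'cx': 323.6929, 'cy': 235.9314, 'distortion': [-0.0488, 0.0, 0.0, 0.0, 0.0], 'R': [[1.0, 0.0005, -0.0004], [0.0006, -0.9566, 0.2915], [-0.0002, -0.2915, -0.9566]], 't': [-0.6497, -0.0372, 0.3802]}
spout [([219.4, 205.8], 0.6)]
ring_face [([251.1, 199.3], 0.56)]
cup [([320
[... 201 characters left out ...]
3, -3.35405455]), 'joint_vel': array([ 0.03304427,  0.01613989, -0.02166855, -0.03061059, -0.03008015,
       -0.04742296, -0.01195527]), 'effort': array([-8.61914432e-04, -6.58292913e+01,  1.36288974e+00, -4.05822515e+01,
        1.66744256e-02,  2.68083277e-03,  1.80001985e-05]), 'tcp_pos': array([ 6.49969906e-01, -1.26272644e-05,  2.31315004e-01]), 'orientation': array([[ 6.52462193e-05,  9.99999997e-01, -4.00247438e-05],
       [ 9.99999998e-01, -6.52462561e-05, -9.18271525e-07],
       [-9.20882987e-07, -4.00246838e-05, -9.99999999e-01]]), 'force': array([0.72956606, 0.09930547, 0.17863161]), 'ft_torque': array([0.01208175, 0.00502637, 0.03897197]), 'gripper_width': 0.08517887852400367}
```

View pics/a_scene.png

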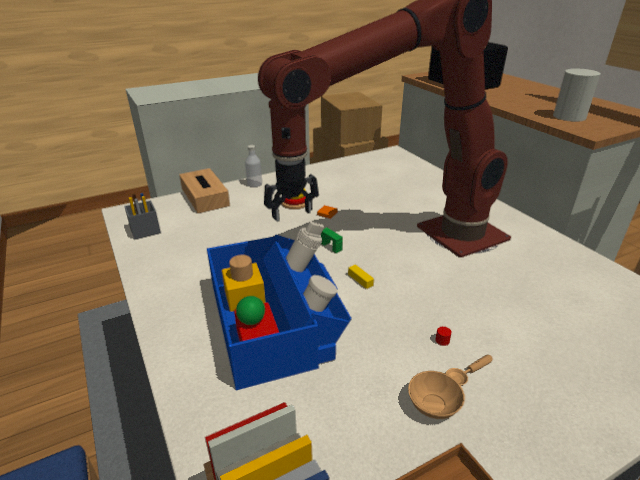

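View pics/a_side.png

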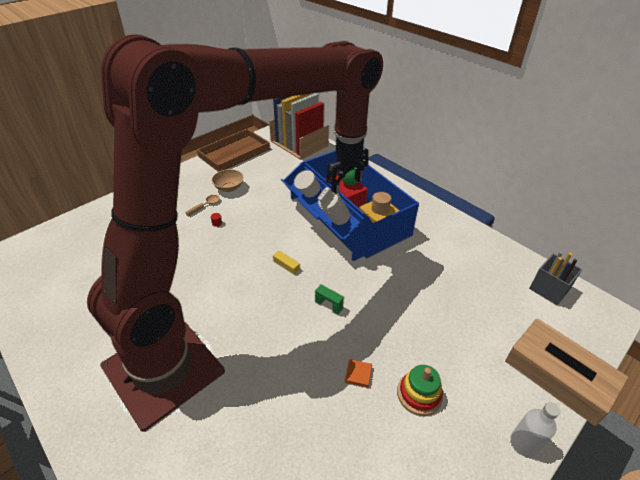

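View pics/a_wrist.png

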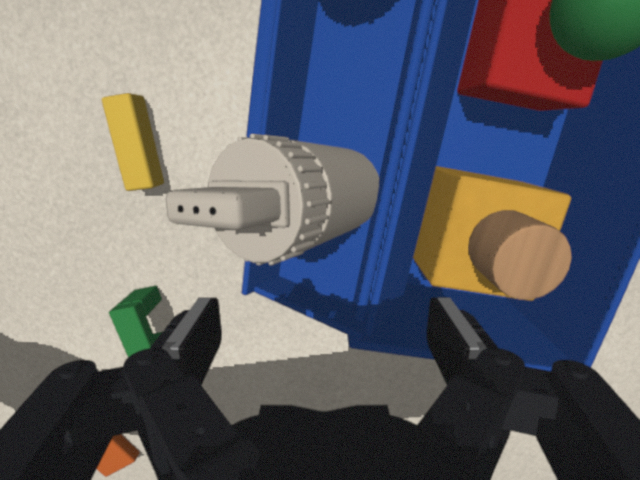

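The wrist picture shows the cup cap well: ring face around (255,200), spout tip with three dots at about (180–212, 209). I'll zoom in for exact features.

Run:
```python
import cv2
im=cv2.imread("pics/a_wrist.png")[110:310,150:400]
cv2.imwrite("pics/b.png",cv2.resize(im,None,fx=3,fy=3,interpolation=cv2.INTER_CUBIC))
im=cv2.imread("pics/a_side.png")[140:270,270:430]
cv2.imwrite("pics/c.png",cv2.resize(im,None,fx=4,fy=4,interpolation=cv2.INTER_CUBIC))
```

```text
(no output)
```

View pics/b.png

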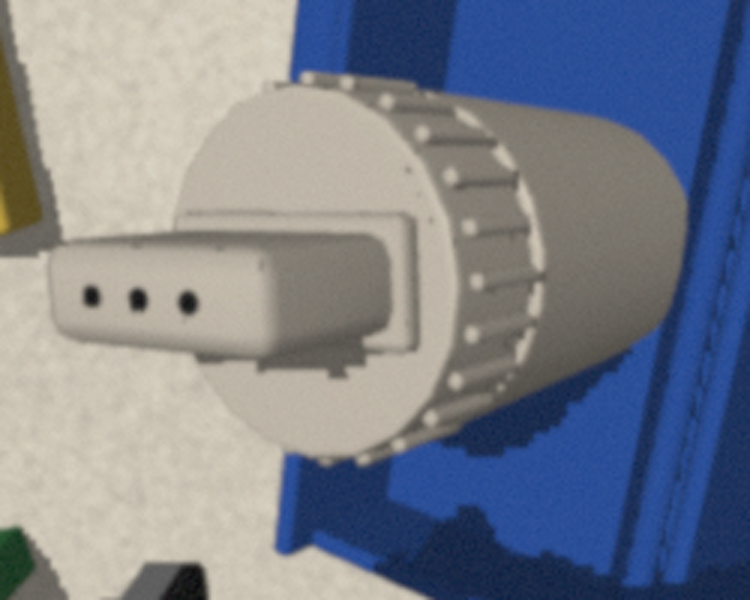

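View pics/c.png

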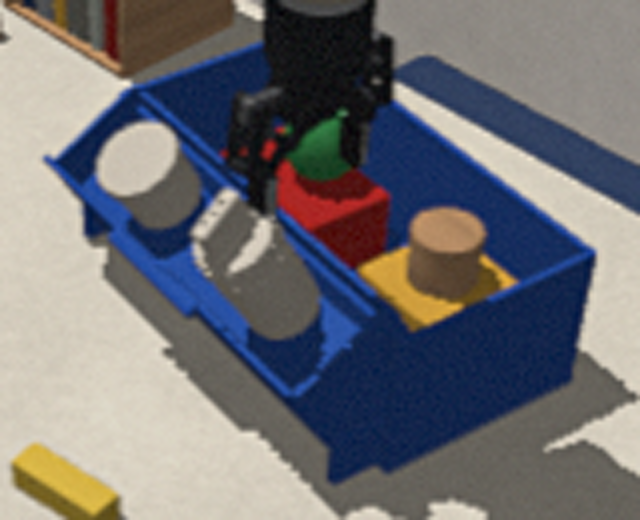

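```bash
cat > h.py <<'E'
import numpy as np,cv2
from station import *
def rays(c,uv):
    K=np.array([[c["fx"],0,c["cx"]],[0,c["fy"],c["cy"]],[0,0,1.]])
    n=cv2.undistortPoints(np.array(uv,float).reshape(-1,1,2),K,np.array(c["distortion"],float)).reshape(-1,2)
    d=np.c_[n,np.ones(len(n))]@np.array(c["R"]); C=-np.array(c["R"]).T@np.array(c["t"]); return C,d
def onz(c,uv,z):
    C,d=rays(c,uv); return C+d*((z-C[2])/d[:,2])[:,None]
def proj(c,X):
    K=np.array([[c["fx"],0,c["cx"]],[0,c["fy"],c["cy"]],[0,0,1.]])
    return cv2.projectPoints(np.array(X,float).reshape(-1,3),cv2.Rodrigues(np.array(c["R"],float))[0],np.array(c["t"],float),K,np.array(c["distortion"],float))[0].reshape(-1,2)
def axes(yaw):
    a=np.array([np.cos(yaw),np.sin(yaw),0]);z=np.array([0,0,1.])
    n=-.5*a+np.sqrt(.75)*z; e=np.sqrt(.75)*a+.5*z  # e: up-slope in-plane, away from robot
    f=np.cross(n,e); return n,e,f
E
python3 - <<'E'
from h import *
from scipy.optimize import least_squares
c=camera_model("wrist"); cs=camera_model("side"); cc=camera_model("scene")
full=lambda p:np.array(p,float)/3+[150,110]
e1=onz(c,[[265,0],[247,285]],.12);e2=onz(c,[[437,0],[372,300]],.14)
for e in(e1,e2):
    d=e[0]-e[1]; print("edge",np.round(e,3).tolist(),"yaw from line",np.degrees(np.arctan2(-d[0],d[1])))
face=full([(205,140),(230,110),(265,90),(410,150),(440,210),(458,285),(445,360),(415,410),(370,448),(290,450),(235,410)])
dots=full([(92,296),(138,299),(188,302)])
def model(p):
    x,y,yaw,psi,dz=p
    n,e,f=axes(yaw); F=np.array([x,y,.197+dz])
    s=np.cos(psi)*e+np.sin(psi)*f
    return F,n,e,f,s,np.cross(n,s)
def res(p):
    F,n,e,f,s,t=model(p)
    th=np.linspace(0,2*np.pi,721)[:,None]
    circ=proj(c,F+.0315*(np.cos(th)*e+np.sin(th)*f))
    r=[np.min(np.linalg.norm(circ-q,axis=1)) for q in face]
    dd=proj(c,[F+.034*n,F+.034*n+.012*s])
    r+=list(dd[0]-dots[1])
    v=dd[1]-dd[0];v/=np.linalg.norm(v);w=dots[2]-dots[0]; r+=[2*(v[0]*w[1]-v[1]*w[0])/10]
    r+=list(.15*(proj(cs,[F+.022*n])[0]-[324.1,195.5]))+list(.15*(proj(cc,[F+.022*n])[0]-[313.5,226]))
    r+=[p[4]/.003, ]
    return np.array(r)
for y0 in(0,.2):
    s=least_squares(res,[.58,.08,y0,0,0]);p=s.x
    print(np.round(p,4),"yaw",np.degrees(p[2]),"psi",np.degrees(p[3]),"cost",s.cost)
    F,n,e,f,sx,t=model(p); print(np.round(s.fun,2)); print("spout",F+.022*n,"r",np.hypot(*(F+.022*n)[:2]))
np.save("fit.npy",p)
im=cv2.imread("pics/a_wrist.png")
th=np.linspace(0,2*np.pi,100)[:,None]
P=lambda X:cv2.polylines(im,[np.int32(proj(c,X)*8)],True,(0,0,255),1,cv2.LINE_AA,3)
P(F+.032*(np.cos(th)*e+np.sin(th)*f));
for h in(0,.034):P([F+h*n+a*.023*sx+b*.008*t for a,b in((1,1),(1,-1),(-1,-1),(-1,1))])
cv2.imwrite("pics/d.png",cv2.resize(im[110:310,150:400],None,fx=3,fy=3))
E
```

```text
edge [[0.612, 0.155, 0.12], [0.59, -0.042, 0.12]] yaw from line -6.5869891145975865
edge [[0.716, 0.149, 0.14], [0.685, -0.045, 0.14]] yaw from line -9.116038858516648
[ 0.6121  0.0393 -0.1552  0.2005 -0.0011] yaw -8.89123410627282 psi 11.488494893939492 cost 3.3782906131913704
[ 1.01  0.19  0.22  0.18  0.55  0.96  0.3   0.64  0.21  0.1   1.31  1.35
  0.17  0.   -0.   -0.13  0.27  0.21 -0.37]
spout [0.60121873 0.04101092 0.21495696] r 0.6026158478613137
[ 0.6121  0.0394 -0.1489  0.1959 -0.0011] yaw -8.533432941958251 psi 11.223436874505309 cost 3.339254845574352
[ 1.11  0.38  0.05  0.21  0.55  0.96  0.3   0.6   0.3   0.17  1.14  1.35
  0.28  0.01 -0.   -0.13  0.27  0.21 -0.37]
spout [0.60121118 0.04099743 0.21494352] r 0.6026073906343391
```

View pics/d.png

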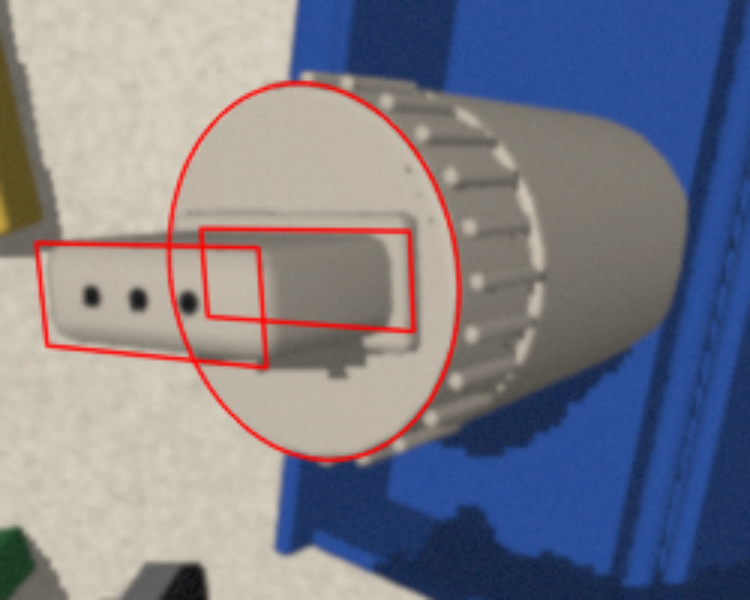

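```bash
cat >> h.py <<'E'
from scipy.spatial.transform import Rotation as Ro
def frame(p):
    x,y,yaw,psi,dz=p
    n,e,f=axes(yaw);F=np.array([x,y,.197+dz]);s=np.cos(psi)*e+np.sin(psi)*f
    return F,n,e,f,s,np.cross(n,s)
def delta(F_target,Rt):
    s=monitor.read_state();R0=s["orientation"]
    rv=Ro.from_matrix(R0.T@Rt).as_rotvec()
    print("t",round(float(s["time"]),2),"rotvec units",np.round(rv/.1,2),"shift now-axes",np.round(R0.T@(F_target-s["tcp_pos"])/.02,2),"target-axes",np.round(Rt.T@(F_target-s["tcp_pos"])/.02,2),"j",np.round(s["joint_positions"],1))
E
python3 - <<'E'
from h import *
p=np.load("fit.npy");F,n,e,f,s,t=frame(p)
delta(F+.12*n,np.c_[-s,t,-n])
E
```

```text
t 0.9 rotvec units [ -3.36  -4.78 -15.77] shift now-axes [ 2.41 -4.86 -3.42] target-axes [ 2.38  2.17 -5.55] j [-5.7 19.1  2.3 84.  -0.8 77.  -3.4]
```

```bash
python3 -m pendant '[0.4,-0.8,-0.6,0,0,0,1, 0.4,-0.8,-0.6,0,0,0,1, 0.4,-0.8,-0.6,0,0,0,1, 0.4,-0.8,-0.6,0,0,0,1, 0.4,-0.8,-0.6,0,0,0,1, 0.4,-0.8,-0.4,0,0,0,1]'
python3 -m pendant '[0,0,0,-0.21,-0.3,-0.985,1, 0,0,0,-0.21,-0.3,-0.985,1, 0,0,0,-0.21,-0.3,-0.985,1, 0,0,0,-0.21,-0.3,-0.985,1, 0,0,0,-0.21,-0.3,-0.985,1, 0,0,0,-0.21,-0.3,-0.985,1, 0,0,0,-0.21,-0.3,-0.985,1, 0,0,0,-0.21,-0.3,-0.985,1]'
python3 -m pendant '[0,0,0,-0.21,-0.3,-0.985,1, 0,0,0,-0.21,-0.3,-0.985,1, 0,0,0,-0.21,-0.3,-0.985,1, 0,0,0,-0.21,-0.3,-0.985,1, 0,0,0,-0.21,-0.3,-0.985,1, 0,0,0,-0.21,-0.3,-0.985,1, 0,0,0,-0.21,-0.3,-0.985,1, 0,0,0,-0.21,-0.3,-0.985,1]'
python3 - <<'E'
from h import *
p=np.load("fit.npy");F,n,e,f,s,t=frame(p)
im=get_image("wrist");c=camera_model("wrist")
cv2.imwrite("pics/e0.png",im[:,:,::-1])
np.savez("cam_e.npz",**{k:np.array(v) for k,v in c.items()})
for q in ["spout","ring_face"]: print(q,[(np.round(d["location"],1).tolist(),round(d["conf"],2)) for d in place_of("wrist",q)][:2])
print("pred",proj(c,[F+.022*n,F]))
im=im[:,:,::-1].copy()
th=np.linspace(0,2*np.pi,100)[:,None]
P=lambda X:cv2.polylines(im,[np.int32(proj(c,X)*8)],True,(0,0,255),1,cv2.LINE_AA,3)
P(F+.032*(np.cos(th)*e+np.sin(th)*f));
for h in(0,.034):P([F+h*n+a*.023*s+b*.008*t for a,b in((1,1),(1,-1),(-1,-1),(-1,1))])
cv2.imwrite("pics/e.png",im)
delta(F+.12*n,np.c_[-s,t,-n])
E
```

```text
time: 1.65
tcp_pos: [0.553, 0.0485, 0.3004]
orientation: [[-0.0, 1.0, 0.001], [1.0, 0.0, 0.0], [0.0, 0.001, -1.0]]
force: [0.9, 0.6, 0.8]
gripper_width: 0.0853
time: 2.65
tcp_pos: [0.5534, 0.0483, 0.2994]
orientation: [[-0.682, 0.692, 0.239], [0.678, 0.72, -0.151], [-0.276, 0.059, -0.959]]
force: [-0.5, 0.4, 0.0]
gripper_width: 0.0855
time: 3.65
tcp_pos: [0.5533, 0.0482, 0.2994]
orientation: [[-0.868, -0.023, 0.497], [-0.069, 0.995, -0.075], [-0.492, -0.099, -0.865]]
force: [0.3, 0.5, -0.1]
gripper_width: 0.0857
spout [([324.6, 239.0], 0.57)]
ring_face [([321.5, 227.8], 0.68)]
pred [[322.67339325 237.26439679]
 [322.76614396 228.7200356 ]]
t 3.8 rotvec units [-0.02  0.01 -0.02] shift now-axes [ 0.01  0.02 -0.03] target-axes [ 0.01  0.02 -0.03] j [-15.7 -13.4  -2.  115.8  16.   51.4  67.6]
```

View pics/e.png

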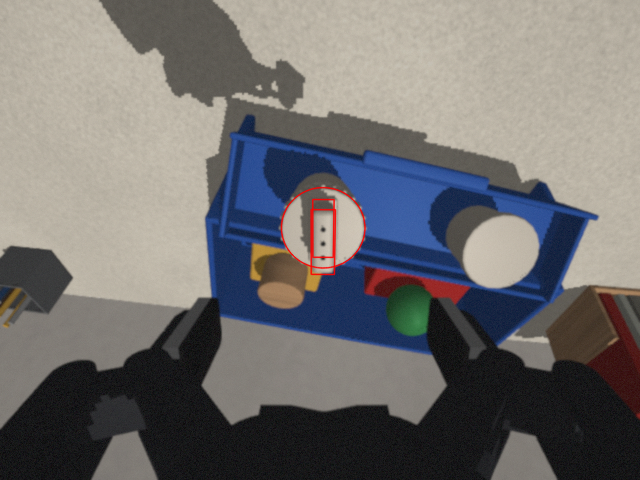

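The prediction overlays the cap well (ring centre at (323,229)). I'll zoom in to check the spout.

Run:
```python
import cv2
a=cv2.imread("pics/e0.png")[170:290,260:390];b=cv2.imread("pics/e.png")[170:290,260:390]
cv2.imwrite("pics/f.png",cv2.resize(cv2.hconcat([a,b]),None,fx=3,fy=3,interpolation=cv2.INTER_CUBIC))
```

```text
(no output)
```

View pics/f.png

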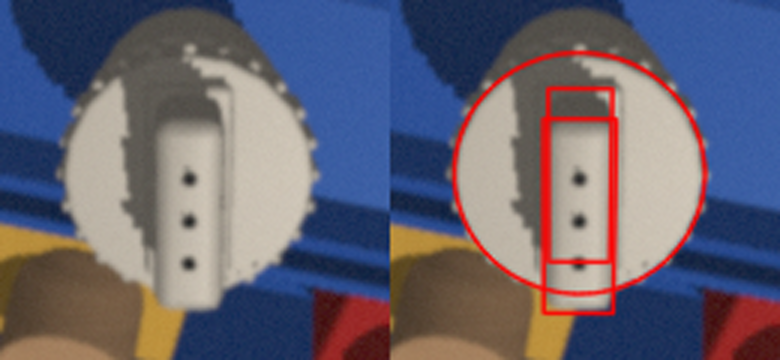

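```bash
python3 -m pendant '[0,0.02,0.9,0,0,0,0.06, 0,0,0.9,0,0,0,0.06, 0,0,0.9,0,0,0,0.06, 0,0,0.8,0,0,0,0.06, 0,0,0.6,0,0,0,0.06, 0,0,0.5,0,0,0,0.06, 0,0,0.5,0,0,0,0.06, 0,0,0.4,0,0,0,0.06]' 80
cat >> h.py <<'E'
def where():
    p=np.load("fit.npy");F,n,e,f,s,t=frame(p);st=monitor.read_state()
    d=st["tcp_pos"]-F;R=st["orientation"]
    # twist: cw rotation of tool relative to initial s
    y=R[:,1];tw=-np.arctan2(np.dot(np.cross(t,y),n),np.dot(t,y))
    print("t %.2f h %.4f e %.4f f %.4f turn %.3f tilt %.3f Fax %.1f Fe %.1f Ff %.1f Tax %.3f w %.4f"%(st["time"],d@n,d@e,d@f,tw,np.degrees(np.arccos(-R[:,2]@n)),st["force"]@n,st["force"]@e,st["force"]@f,st["ft_torque"]@n,st["gripper_width"]),"j7 %.0f"%st["joint_positions"][6])
E
python3 -c "
from h import *
where()
im=get_image('wrist');cv2.imwrite('pics/g.png',im[:,:,::-1])"
```

```text
time: 4.8
tcp_pos: [0.6088, 0.04, 0.2037]
orientation: [[-0.868, -0.02, 0.496], [-0.066, 0.995, -0.076], [-0.492, -0.098, -0.865]]
force: [-0.4, -1.4, 0.3]
gripper_width: 0.0453
t 4.80 h 0.0085 e 0.0010 f 0.0002 turn 0.001 tilt 0.126 Fax 0.3 Fe -0.0 Ff -1.4 Tax -0.024 w 0.0453 j7 66
```

View pics/g.png

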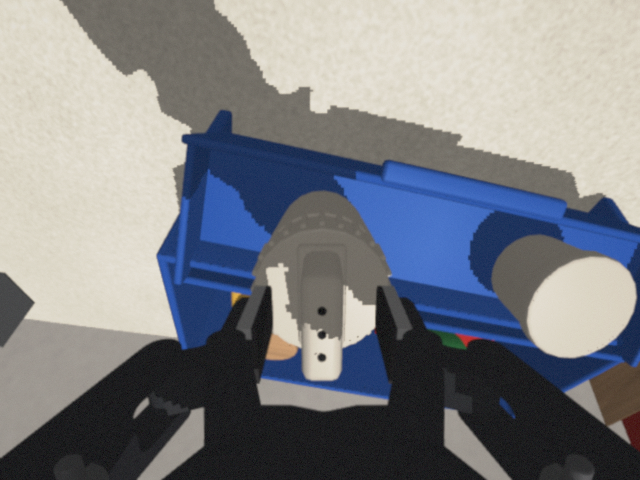

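Fingers straddle the spout (finger inner edges at 265 and 382, spout centre at 322). Close.

```bash
python3 -m pendant '[0.05,0,-0.02,0,0,0,-1, 0,0,0,0,0,0,-1, 0,0,0,0,0,0,-1, 0,0,0,0,0,0,-1, 0,0,0,0,0,0,-1]' 80
python3 -c "
from h import *
where()"
```

```text
time: 5.48
tcp_pos: [0.6074, 0.0395, 0.2041]
orientation: [[-0.868, -0.019, 0.496], [-0.066, 0.995, -0.076], [-0.492, -0.099, -0.865]]
force: [-1.0, -3.9, 1.3]
gripper_width: 0.0146
t 5.47 h 0.0094 e 0.0001 f -0.0006 turn 0.001 tilt 0.153 Fax 1.3 Fe 0.3 Ff -4.0 Tax -0.043 w 0.0146 j7 66
```

```bash
python3 -m pendant '[0,-0.03,0.1,0,0,0,-1, 0,0,0.1,0,0,0,-1, 0,0,0,0,0,0,-1]' 100
python3 -c "
from h import *
where()"
python3 -m pendant '[0,0,0.05,0,0,0,-1, 0,0,0.05,0,0,0,-1, 0,0,0,0,0,0,-1]' 
python3 -c "
from h import *
where()"
```

```text
time: 5.85
tcp_pos: [0.609, 0.0392, 0.2014]
orientation: [[-0.868, -0.02, 0.496], [-0.066, 0.995, -0.076], [-0.492, -0.099, -0.865]]
force: [-16.5, -3.2, 14.8]
gripper_width: 0.0142
t 5.85 h 0.0063 e 0.0001 f -0.0006 turn 0.001 tilt 0.128 Fax 20.8 Fe -6.3 Ff -5.6 Tax 0.001 w 0.0142 j7 66
time: 6.22
tcp_pos: [0.6095, 0.0392, 0.2006]
orientation: [[-0.868, -0.019, 0.496], [-0.066, 0.995, -0.076], [-0.492, -0.099, -0.865]]
force: [-30.8, -4.1, 28.2]
gripper_width: 0.0141
t 6.22 h 0.0053 e 0.0001 f -0.0006 turn 0.001 tilt 0.131 Fax 39.3 Fe -11.8 Ff -8.6 Tax -0.051 w 0.0141 j7 66
```

```bash
python3 -m pendant '[0,0,-0.07,0,0,0,-1, 0,0,0,0,0,0.5,-1, 0,0,0,0,0,0.5,-1]'
python3 -c "
from h import *
where()"
python3 -m pendant '[0,0,0,0,0,0.5,-1, 0,0,0,0,0,0.5,-1]'
python3 -c "
from h import *
where()"
```

```text
time: 6.6
tcp_pos: [0.6092, 0.0394, 0.2011]
orientation: [[-0.866, 0.068, 0.496], [0.034, 0.997, -0.076], [-0.499, -0.049, -0.865]]
force: [-21.4, -4.6, 17.7]
gripper_width: 0.0139
t 6.60 h 0.0059 e 0.0001 f -0.0004 turn 0.101 tilt 0.132 Fax 25.5 Fe -8.9 Ff -7.7 Tax 0.415 w 0.0139 j7 60
time: 6.85
tcp_pos: [0.6092, 0.0393, 0.2012]
orientation: [[-0.855, 0.154, 0.496], [0.135, 0.988, -0.076], [-0.502, 0.002, -0.865]]
force: [-21.3, -1.8, 18.5]
gripper_width: 0.0141
t 6.85 h 0.0060 e 0.0002 f -0.0005 turn 0.202 tilt 0.133 Fax 26.5 Fe -8.8 Ff -4.9 Tax 0.012 w 0.0141 j7 54
```

```bash
for i in 1 2; do python3 -m pendant '[0,0,0,0,0,0.5,-1, 0,0,0,0,0,0.5,-1]' >/dev/null
python3 -c "
from h import *
where()"; done
```

```text
t 7.10 h 0.0056 e 0.0002 f -0.0003 turn 0.302 tilt 0.136 Fax 17.3 Fe -4.9 Ff -5.4 Tax 0.167 w 0.0143 j7 48
t 7.35 h 0.0059 e 0.0002 f -0.0003 turn 0.401 tilt 0.137 Fax 24.6 Fe -7.4 Ff -5.4 Tax -0.141 w 0.0143 j7 43
```

```bash
python3 -m pendant '[0,0,0,0,0,0.8,-1]' >/dev/null
python3 -c "
from h import *
where()"
python3 -m pendant '[0,0,0,0,0,0.8,-1]' >/dev/null
python3 -c "
from h import *
where()"
```

```text
t 7.47 h 0.0060 e 0.0003 f -0.0002 turn 0.482 tilt 0.136 Fax 25.0 Fe -7.8 Ff -4.5 Tax 0.258 w 0.0141 j7 38
t 7.60 h 0.0056 e 0.0004 f -0.0002 turn 0.562 tilt 0.148 Fax 16.0 Fe -4.4 Ff -4.3 Tax 0.297 w 0.0142 j7 33
```

```bash
python3 -m pendant '[0,0,0,0,0,0.8,-1]' >/dev/null
python3 -c "
from h import *
where()
im=get_image('wrist');cv2.imwrite('pics/i.png',im[:,:,::-1])"
```

```text
t 7.72 h 0.0057 e 0.0004 f -0.0001 turn 0.642 tilt 0.148 Fax 12.3 Fe -5.1 Ff -6.6 Tax 0.138 w 0.0143 j7 29
```

View pics/i.png

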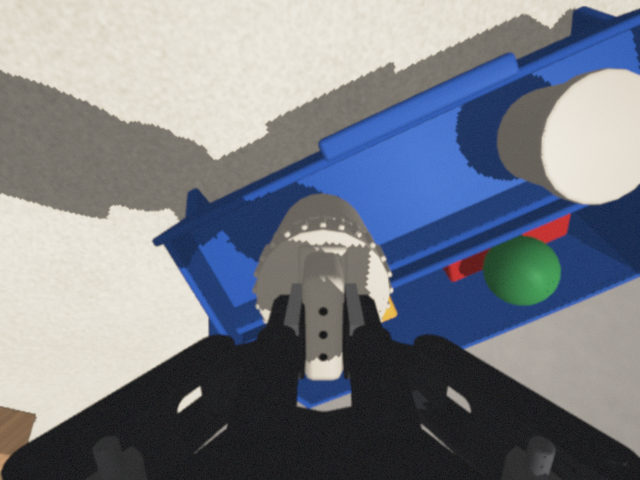

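The spout has turned with the jaws. The force is falling, so I'll test by pressing a bit further.

```bash
python3 -m pendant '[0,0,0.07,0,0,0,-1, 0,0,0,0,0,0,-1]' >/dev/null
python3 -c "
from h import *
where()"
python3 -m pendant '[0,0,0,0,0,0.5,-1]' >/dev/null
python3 -c "
from h import *
where()"
```

```text
t 8.03 h 0.0054 e 0.0003 f -0.0002 turn 0.641 tilt 0.122 Fax 38.8 Fe -12.2 Ff -5.6 Tax -0.440 w 0.0140 j7 29
t 8.15 h 0.0054 e 0.0005 f 0.0001 turn 0.691 tilt 0.147 Fax 37.8 Fe -11.9 Ff -5.3 Tax 0.462 w 0.0139 j7 26
```

```bash
python3 -m pendant '[0,0,-0.03,0,0,0.6,-1]' >/dev/null
python3 -c "
from h import *
where()"
python3 -m pendant '[0,0,0,0,0,0.6,-1]' >/dev/null
python3 -c "
from h import *
where()"
python3 -m pendant '[0,0,0,0,0,0.6,-1]' >/dev/null
python3 -c "
from h import *
where()"
```

```text
t 8.28 h 0.0054 e 0.0005 f -0.0001 turn 0.751 tilt 0.164 Fax 21.7 Fe -6.6 Ff -5.4 Tax 0.263 w 0.0144 j7 23
t 8.40 h 0.0049 e 0.0005 f -0.0002 turn 0.812 tilt 0.163 Fax 9.5 Fe -2.8 Ff -2.3 Tax 0.031 w 0.0140 j7 19
t 8.53 h 0.0044 e 0.0006 f -0.0002 turn 0.872 tilt 0.162 Fax 4.7 Fe 0.4 Ff -2.5 Tax 0.027 w 0.0141 j7 16
```

The force collapsed, so this is probably the slot. Probe downward.

```bash
python3 -m pendant '[0,0,0.1,0,0,0.2,-1, 0,0,0.05,0,0,0,-1, 0,0,0,0,0,0,-1]' >/dev/null
python3 -c "
from h import *
where()"
```

```text
t 8.90 h 0.0013 e 0.0005 f -0.0003 turn 0.891 tilt 0.140 Fax 6.2 Fe -0.8 Ff -2.8 Tax -0.499 w 0.0139 j7 15
```

```bash
python3 -m pendant '[0,0,0.1,0,0,0,-1, 0,0,0.1,0,0,0,-1, 0,0,0.1,0,0,0,-1, 0,0,0,0,0,0,-1]' >/dev/null
python3 -c "
from h import *
where()"
python3 -m pendant '[0,0,0.06,0,0,0,-1, 0,0,0,0,0,0,-1]' >/dev/null
python3 -c "
from h import *
where()"
```

```text
t 9.40 h -0.0045 e 0.0005 f -0.0004 turn 0.891 tilt 0.140 Fax 11.7 Fe -3.3 Ff -3.2 Tax -0.406 w 0.0140 j7 14
t 9.65 h -0.0048 e 0.0006 f -0.0003 turn 0.891 tilt 0.140 Fax 30.1 Fe -8.2 Ff -4.3 Tax -0.461 w 0.0142 j7 14
```

Bottomed. Turn along the track.

```bash
python3 -m pendant '[0,0,-0.02,0,0,0.6,-1, 0,0,0,0,0,0.8,-1, 0,0,0,0,0,0.8,-1, 0,0,0,0,0,0.8,-1]' >/dev/null
python3 -c "
from h import *
where()"
python3 -m pendant '[0,0,0,0,0,0.8,-1, 0,0,0,0,0,0.8,-1, 0,0,0,0,0,0.8,-1, 0,0,0,0,0,0.8,-1]' >/dev/null
python3 -c "
from h import *
where()"
```

```text
t 10.15 h -0.0047 e 0.0009 f -0.0001 turn 1.193 tilt 0.176 Fax 19.9 Fe -2.9 Ff -4.0 Tax 0.057 w 0.0144 j7 -3
t 10.65 h -0.0047 e 0.0011 f -0.0002 turn 1.513 tilt 0.199 Fax 18.8 Fe -3.7 Ff -4.5 Tax 0.059 w 0.0140 j7 -21
```

```bash
python3 -m pendant '[0,0,0,0,0,0.8,-1, 0,0,0,0,0,0.8,-1, 0,0,0,0,0,0.8,-1, 0,0,0,0,0,0.8,-1]' >/dev/null
python3 -c "
from h import *
where()"
python3 -m pendant '[0,0,0,0,0,0.8,-1, 0,0,0,0,0,0.8,-1, 0,0,0,0,0,0.8,-1]' >/dev/null
python3 -c "
from h import *
where()
im=get_image('wrist');cv2.imwrite('pics/j.png',im[:,:,::-1])"
```

```text
t 11.15 h -0.0047 e 0.0013 f -0.0002 turn 1.833 tilt 0.217 Fax 17.1 Fe -1.9 Ff -4.2 Tax 0.062 w 0.0144 j7 -40
t 11.53 h -0.0047 e 0.0015 f -0.0004 turn 2.073 tilt 0.229 Fax 16.9 Fe -1.5 Ff -4.2 Tax 0.037 w 0.0140 j7 -53
```

View pics/j.png

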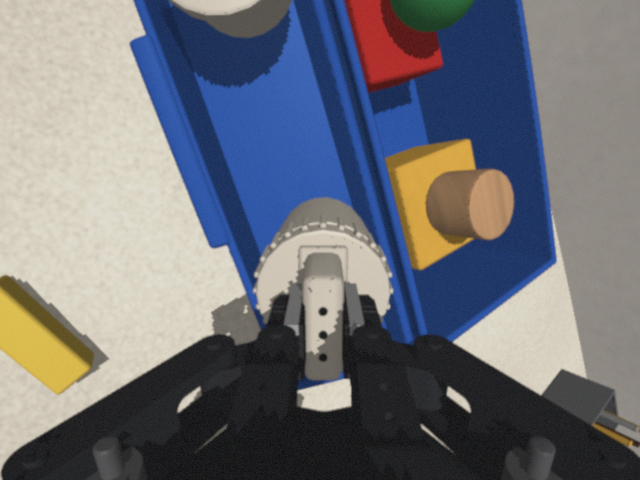

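The spout is still aligned with the jaws (centre column about 323). I'll go on to the stop in smaller steps, watching the torque.

```bash
python3 -m pendant '[0,0,0,0,0,0.7,-1, 0,0,0,0,0,0.7,-1, 0,0,0,0,0,0.6,-1]' >/dev/null
python3 -c "
from h import *
where()"
python3 -m pendant '[0,0,0,0,0,0.5,-1, 0,0,0,0,0,0.5,-1]' >/dev/null
python3 -c "
from h import *
where()"
```

```text
t 11.95 h -0.0047 e 0.0016 f -0.0004 turn 2.273 tilt 0.238 Fax 17.8 Fe -1.2 Ff -5.6 Tax 0.070 w 0.0142 j7 -65
t 12.20 h -0.0047 e 0.0016 f -0.0006 turn 2.372 tilt 0.240 Fax 18.1 Fe -1.3 Ff -4.2 Tax 0.029 w 0.0142 j7 -70
```

```bash
python3 -m pendant '[0,0,0,0,0,0.5,-1]' >/dev/null
python3 -c "
from h import *
where()"
python3 -m pendant '[0,0,0,0,0,0.5,-1]' >/dev/null
python3 -c "
from h import *
where()"
```

```text
t 12.32 h -0.0047 e 0.0016 f -0.0006 turn 2.422 tilt 0.243 Fax 16.8 Fe -1.2 Ff -5.0 Tax -0.014 w 0.0143 j7 -73
t 12.45 h -0.0047 e 0.0016 f -0.0006 turn 2.472 tilt 0.242 Fax 17.6 Fe -0.0 Ff -5.0 Tax 0.060 w 0.0144 j7 -76
```

```bash
python3 -m pendant '[0,0,0,0,0,0.5,-1]' >/dev/null
python3 -c "
from h import *
where()"
python3 -m pendant '[0,0,0,0,0,0.4,-1]' >/dev/null
python3 -c "
from h import *
where()"
python3 -m pendant '[0,0,0,0,0,0.4,-1]' >/dev/null
python3 -c "
from h import *
where()"
```

```text
t 12.57 h -0.0047 e 0.0016 f -0.0006 turn 2.522 tilt 0.244 Fax 16.6 Fe -0.4 Ff -4.9 Tax -0.003 w 0.0144 j7 -79
t 12.70 h -0.0047 e 0.0016 f -0.0007 turn 2.562 tilt 0.246 Fax 17.0 Fe -1.4 Ff -5.5 Tax 0.069 w 0.0140 j7 -81
t 12.82 h -0.0047 e 0.0017 f -0.0007 turn 2.602 tilt 0.246 Fax 16.5 Fe -1.8 Ff -6.0 Tax -0.027 w 0.0141 j7 -84
```

```bash
python3 -m pendant '[0,0,0,0,0,0.4,-1]' >/dev/null
python3 -c "
from h import *
where()"
python3 -m pendant '[0,0,0,0,0,0.3,-1]' >/dev/null
python3 -c "
from h import *
where()"
python3 -m pendant '[0,0,0,0,0,0.3,-1]' >/dev/null
python3 -c "
from h import *
where()
im=get_image('wrist');cv2.imwrite('pics/k.png',im[:,:,::-1])"
```

```text
t 12.95 h -0.0047 e 0.0017 f -0.0007 turn 2.642 tilt 0.247 Fax 17.5 Fe -1.4 Ff -6.1 Tax -0.024 w 0.0141 j7 -86
t 13.07 h -0.0047 e 0.0017 f -0.0008 turn 2.672 tilt 0.248 Fax 18.2 Fe -0.4 Ff -6.0 Tax 0.033 w 0.0143 j7 -88
t 13.20 h -0.0047 e 0.0017 f -0.0007 turn 2.702 tilt 0.248 Fax 17.8 Fe -1.3 Ff -6.1 Tax 0.020 w 0.0143 j7 -89
```

View pics/k.png

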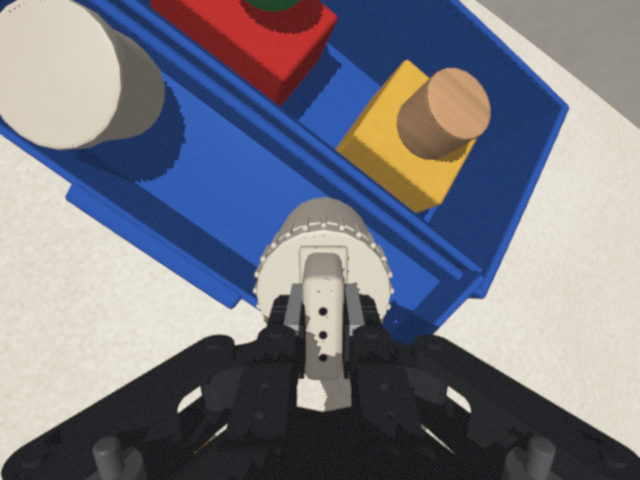

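```bash
python3 -m pendant '[0,0,0,0,0,0.3,-1]' >/dev/null
python3 -c "
from h import *
where()"
python3 -m pendant '[0,0,0,0,0,0.3,-1]' >/dev/null
python3 -c "
from h import *
where()"
python3 -m pendant '[0,0,0,0,0,0.2,-1]' >/dev/null
python3 -c "
from h import *
where()"
```

```text
t 13.38 h -0.0047 e 0.0017 f -0.0008 turn 2.731 tilt 0.247 Fax 16.9 Fe -1.0 Ff -6.3 Tax 0.083 w 0.0140 j7 -91
t 13.50 h -0.0047 e 0.0017 f -0.0008 turn 2.762 tilt 0.250 Fax 16.8 Fe 0.2 Ff -6.4 Tax 0.171 w 0.0143 j7 -93
t 13.62 h -0.0046 e 0.0018 f -0.0009 turn 2.781 tilt 0.259 Fax 17.5 Fe -0.9 Ff -6.5 Tax 0.311 w 0.0139 j7 -94
```

```bash
python3 -m pendant '[0,0,0,0,0,0.2,-1]' >/dev/null
python3 -c "
from h import *
where()"
python3 -m pendant '[0,0,0,0,0,0.2,-1, 0,0,0,0,0,0,-1]' >/dev/null
python3 -c "
from h import *
where()"
```

```text
t 13.75 h -0.0046 e 0.0018 f -0.0009 turn 2.801 tilt 0.262 Fax 17.5 Fe -0.5 Ff -6.8 Tax 0.441 w 0.0137 j7 -95
t 14.00 h -0.0047 e 0.0018 f -0.0010 turn 2.820 tilt 0.268 Fax 17.0 Fe -1.2 Ff -6.8 Tax 0.527 w 0.0134 j7 -96
```

At the stop: the torque climbs linearly and the grip twists slightly. Now I'll ease off the press while holding, so the cap springs up into the notch.

```bash
python3 -m pendant '[0,0,-0.1,0,0,-0.2,-1, 0,0,-0.1,0,0,0,-1, 0,0,-0.1,0,0,0,-1, 0,0,0,0,0,0,-1]' >/dev/null
python3 -c "
from h import *
where()"
python3 -m pendant '[0,0,-0.05,0,0,0,-1, 0,0,0,0,0,0,-1]' >/dev/null
python3 -c "
from h import *
where()"
```

```text
t 14.50 h 0.0008 e 0.0016 f -0.0010 turn 2.800 tilt 0.249 Fax 5.8 Fe 2.6 Ff -3.9 Tax 0.370 w 0.0140 j7 -95
t 14.75 h 0.0017 e 0.0017 f -0.0010 turn 2.800 tilt 0.254 Fax 8.7 Fe 2.5 Ff -5.8 Tax 0.341 w 0.0139 j7 -95
```

```bash
python3 -m pendant '[0,0,-0.05,0,0,0,-1, 0,0,-0.03,0,0,0,-1, 0,0,0,0,0,0,-1]' >/dev/null
python3 -c "
from h import *
where()"
python3 -m pendant '[0,0,0,0,0,0,0.06, 0,0,0,0,0,0,0.06, 0,0,0,0,0,0,0.06, 0,0,0,0,0,0,0.06]'
python3 -c "
from h import *
where()
im=get_image('wrist');cv2.imwrite('pics/l.png',im[:,:,::-1])"
```

```text
t 15.12 h 0.0032 e 0.0016 f -0.0009 turn 2.800 tilt 0.249 Fax 5.8 Fe 3.3 Ff -4.9 Tax 0.435 w 0.0139 j7 -95
time: 15.62
tcp_pos: [0.6106, 0.0391, 0.1981]
orientation: [[0.811, 0.31, 0.495], [0.396, -0.915, -0.076], [0.43, 0.257, -0.865]]
force: [-0.2, 0.5, 0.1]
gripper_width: 0.045
t 15.62 h 0.0026 e -0.0001 f -0.0004 turn 2.800 tilt 0.106 Fax 0.2 Fe -0.2 Ff 0.4 Tax -0.086 w 0.0450 j7 -95
```

View pics/l.png

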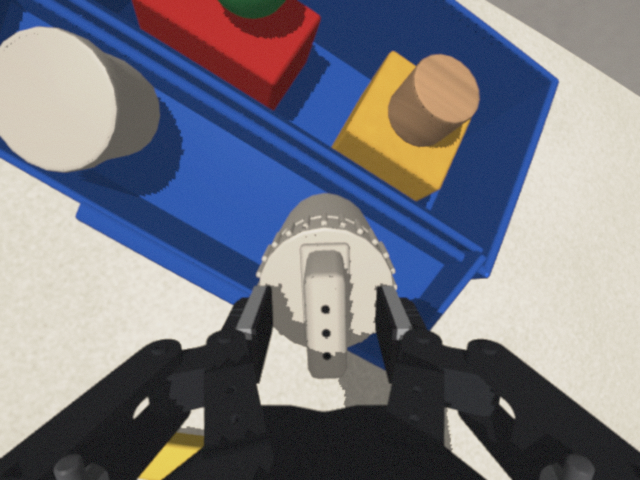

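Released, spout free between the fingers. Retreat and verify depth and angle.

```bash
python3 -m pendant '[0,0,-0.5,0,0,0,0.06, 0,0,-0.9,0,0,0,0.06, 0,0,-0.9,0,0,0,0.06, 0,0,-0.9,0,0,0,0.06, 0,0,-0.9,0,0,0,0.06, 0,0,-0.7,0,0,0,0.06, 0,0,-0.4,0,0,0,0.06, 0,0,0,0,0,0,0.06]'
cat > v.py <<'E'
from h import *
import sys
from scipy.optimize import least_squares
where()
p=np.load("fit.npy");F,n,e,f,s,t=frame(p)
im=get_image("wrist")[:,:,::-1].copy();c=camera_model("wrist")
cv2.imwrite("pics/m0.png",im)
th=np.linspace(0,2*np.pi,100)[:,None]
for d,col in((.0065,(0,0,255)),(.0105,(0,255,0))):
  G=F-d*n;a=p[3]-2.72
  s=np.cos(a)*e+np.sin(a)*f;t=np.cross(n,s)
  P=lambda X:cv2.polylines(im,[np.int32(proj(c,X)*8)],True,col,1,cv2.LINE_AA,3)
  P(G+.032*(np.cos(th)*e+np.sin(th)*f));P([G+.034*n+a_*.023*s+b*.008*t for a_,b in((1,1),(1,-1),(-1,-1),(-1,1))])
q=proj(c,[F])[0].astype(int)
x=max(q[0]-65,0);y=max(q[1]-60,0)
o=cv2.imread("pics/m0.png")
cv2.imwrite("pics/m.png",cv2.resize(cv2.hconcat([o[y:y+130,x:x+130],im[y:y+130,x:x+130]]),None,fx=3,fy=3,interpolation=cv2.INTER_CUBIC)); print(x,y)
E
python3 v.py
```

```text
time: 16.68
tcp_pos: [0.5592, 0.0469, 0.2888]
orientation: [[0.811, 0.309, 0.496], [0.395, -0.915, -0.076], [0.431, 0.258, -0.865]]
force: [-0.5, 0.6, 0.4]
gripper_width: 0.0451
t 16.68 h 0.1072 e 0.0002 f -0.0004 turn 2.801 tilt 0.148 Fax 0.6 Fe -0.3 Ff 0.5 Tax 0.010 w 0.0451 j7 -92
259 173
```

View pics/m.png

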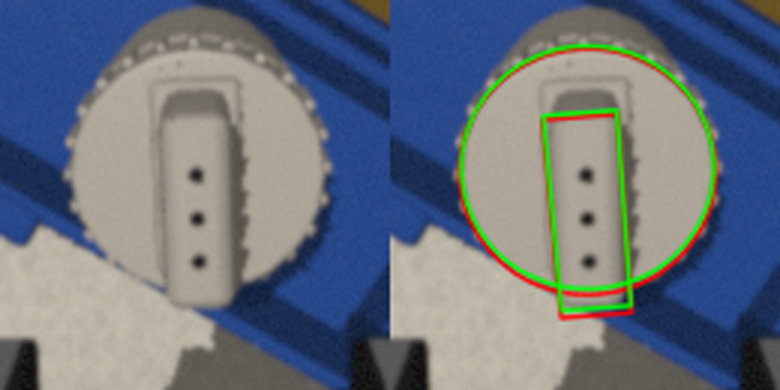

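Turned about 2.76 rad in total, which matches the torque onset at the stop. This on-axis view shows little of the depth, so I'll look from the side.

```bash
python3 -m pendant '[0,0.8,0,0,0,0,0.06, 0,0.9,0,0,0,0,0.06, 0,0.9,0,0,0,0,0.06, 0,0.9,0,0,0,0,0.06, 0,0.5,0,0,0,0,0.06, 0,0,0,0,0,0,0.06]'
sed -i 's/2.72/2.76/;s/m0.png/n0.png/g;s/m.png/n.png/' v.py; python3 v.py
```

```text
time: 17.48
tcp_pos: [0.584, -0.0269, 0.3084]
orientation: [[0.812, 0.309, 0.495], [0.395, -0.916, -0.076], [0.43, 0.257, -0.866]]
force: [0.2, -0.4, 0.0]
gripper_width: 0.0455
t 17.48 h 0.1064 e 0.0407 f -0.0697 turn 2.801 tilt 0.124 Fax -0.1 Fe 0.2 Ff -0.4 Tax 0.031 w 0.0455 j7 -80
151 173
```

View pics/n.png

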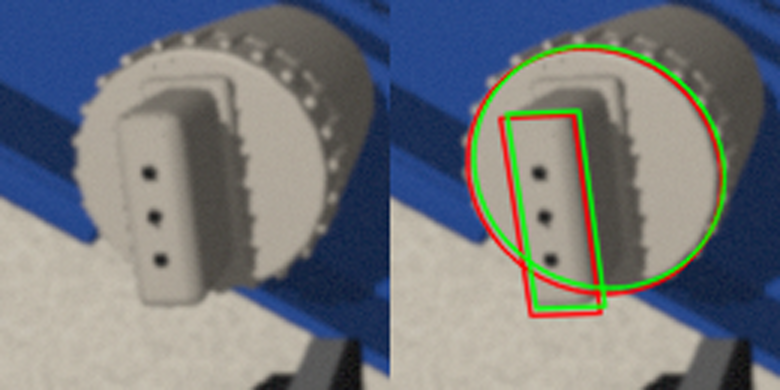

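View pics/n0.png

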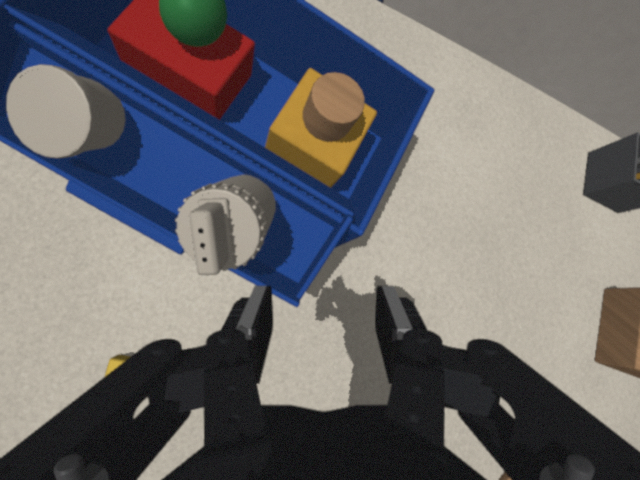

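The spout outline agrees with the 6.5 mm (locked) model, not the 10.5 mm one, and the other things in view stand where they were. Handing in.

```bash
python3 -c "
from station import workorder
print(workorder.finish_job())"
```

```text
the job is handed in; nothing more can be done
None
```

The cap is pressed in, turned clockwise to its stop and sprung up into the locking notch. The gripper has let go and is clear of the cup. I handed the job in at about 17.5 s.

- **Finding the slot:** I gripped the spout across its 16 mm and pressed at about 10–40 N while turning. The force dropped at about 0.87 rad of turn. From there the cap went to the bottom, about 14 mm by the arm's travel, where the force rose sharply.
- **Turning to the stop:** Holding it at the bottom with about 17 N, I turned it until the torque rose steadily from about 2.75 rad. The camera puts the cap's total turn at about 2.76 rad.
- **Lock depth:** When I eased off while still gripping, the cap rose about 7.9 mm from the bottom. That puts it about 6.6 mm in, with the push still outwards. An oblique wrist picture after letting go fits the 6.5 mm locked depth better than the 10.5 mm unlocked one.

**Limits of the checks:**
- I felt no separate click in the force readings.
- I did not try turning the cap back to test the lock.
- The on-axis picture could not settle the depth by itself.
- I saw no sign that the other things had moved. I checked this only by eye in the wrist pictures, and not all of them were in view.

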